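Walk the chasing block into its bay and bar it in

ROBOT

A 6-joint arm with a two-finger parallel gripper is mounted at the origin on the work surface. World frame = base frame: x ahead of the robot, y to its left, z up, the work surface at z = 0. Lengths are in m, angles in degrees, forces in N, time in s.
With the tool pointing down it reaches from about 0.4 to 0.825 m from the base axis. Payload 7 kg.
Tool frame: the origin (TCP) lies at the very end of the fingers, on their centre line; the grasp point (between the pads) lies 19 mm behind it (r.hold_point_z is the distance from the TCP to the grasp point, in m); z points along the fingers, y is the line along which they close (so a half turn about z gives the same grasp; the last joint's range is limited). The gripper opens to 88 mm and grips with 3 to 60 N. Pads are 19 mm wide; open, the fingers measure 130 mm over their backs; the gripper's body (78 mm by 193 mm) begins 47 mm behind the grasp point.
Start: joints at [91.163, 20.546, 0.682, 0, -70.136, -16.507], TCP at [0.179, 0.651, 0.227] pointing down, gripper open.
Joint ranges: [-176.03, 176.03], [-82.01, 121.73], [-58.28, 71.71], [-173.87, 95.51], [-174.79, -0.11], [-173.66, 173.66]. Speed limits (degrees/s): [136.94, 136.94, 172.46, 180, 180, 180].

INTERFACE

Orientations are given as [roll, pitch, yaw] about the fixed x, y, z axes, in that order (R = Rz(yaw) Ry(pitch) Rx(roll)).
In Python, from plant import telemetry, vision, workorder, r gives the robot as it stands.
- The arm moves only by the tool move_arm, never from a script. Its argument "plan" is a list of rows, each a list of 7 numbers: the opening, from -1 (shut) to 1 (fully open), so that 0 is half open, then the shift along the world's x, y, z in m, then the turn, a rotation vector about the world's x, y, z in degrees. In form: [[fingers, dx, dy, dz, ax, ay, az], ...]. A call has 1 to 20 rows; each row shifts and turns the commanded pose from where the row before left it; what a row does not reach is not made up. A row lasts 1/8 s, in which the tool goes at most 62.5 mm and 10.7 degrees, less where a joint would pass 70% of its speed; a pose out of reach is approached as far as the arm can. A call is refused whole if a number of a shift passes 0.0625 or a number of a turn 10.7, either way. A call with a gripper value outside its range is refused whole. The fingers move at their own pace and stop on an object; "force" is the grip in N (left out, the last holds). Time passes only in rows, so rows that do not move let the fingers close. It gives the time, the measured TCP pose, the force, the opening and the grip force at its end, in the units of the state.
- telemetry.get_state(): the state, without advancing time (a new reading comes with each control period).
- vision.capture(name): name is "side" or "top" or "wrist"; returns a dict with "img" (480x640x3 uint8, red, green, blue), "depth" (480x640 float32, m along the optical axis (not along the pixel's ray), 0 where there is no reading), "intrinsics" (3x3 intrinsics, pixels), "R" (3x3) and "t" (3): a world point X has camera coordinates R X + t. Camera axes: x right, y down, z forward; pixel columns grow to the right and rows downward; lengths in m; the calibration is good to about 2 mm. A picture is of the moment at which its call begins.
- workorder.close_job(): hands the job in; it is judged then, once.
The state is a dict: "time_s": time; "joints": joint angles; "qd": joint speeds; "joint_torque": joint torques, N m; "tcp_pos": TCP position; "eef_rot": TCP orientation; "contact_force": force on the tool from outside, world axes, zero at the start; "moment": the same for the moment, N m; "gripper_width": finger opening in m; "gripper_force": force on a finger pad.
Only numpy, scipy, OpenCV 4.12 (cv2) and the standard library are available. Lean on these libraries where they do the work, as an engineer would, in place of code of your own. Each camera call takes 0.05 s, during which the arm holds its last target. There are 200 camera calls.

TASK

Walk the heavy dark chasing block forward into its bench bay by pushing in turn on the two brass plates at its rear corners, touching it nowhere else, never more than about 15 degrees askew to the bay and gently enough (under 30 N) that the loose gilt boss stays where it stands on top. Feel it come fully home, press it firmly and squarely against the steel stop rail (a push of about 20 N), then swing the red bar by its peg all the way round behind the block to lock it in, and let go. Leave the hammer, jar and copper sleeve alone.

Things in the scene. Friction and masses are not known exactly. Their poses are not given: they have to be found in the camera images.
- block: Dark chasing block, 200 wide x 90 deep x 50 mm high, about 1.7 kg, sliding friction about 0.3 (both vary by a quarter), loose on the bench. Origin: bench level, centre of the wood. +x forward (to the stop rail), y along its width (+y left). Front face x = +45 mm, sides y = +-100 mm. Pushed on one plate (2 to 8 N) it turns about a point on its other side: the plate goes forward about 1.3 mm per 0.01 rad.
- plate_left (a point): Middle of the rear face of the left brass push plate of the block: 36 mm wide (block y = 64 to 100 mm), z = 2 to 52 mm, rear face at block x = -55 mm, 10 mm proud of the wood behind it. Block's axes. Come up to it slowly: brass on steel, a bump at 5 cm/s already gives some 30 N; once touching, a push can be quicker.
- plate_right (a point): The same on the right brass push plate (block y = -64 to -100 mm).
- woodwork: The block's dark wood slab (90 x 200 mm, z = 10 to 48 mm) with a gilt sheet 112 mm wide over the middle of its top (z = 50 mm) and down the middle of its rear face (to x = -47 mm, ornament to -51 mm). Part of the block, same frame. The robot must not touch it.
- boss: Loose gilt flower boss, 65 mm across and 23 mm high, 0.12 kg, standing freely near the middle of the block's top. Origin: centre of its underside.
- block_top (a point): Centre of the block's top face, 50 mm above the bench; the boss stands within 14 mm of it at the start.
- bay: Bay fixed to the bench: two wooden cheeks 30 mm high with 4 mm play each side of the block, and a stop rail at the far end. Origin (bench level): where the block's origin is when fully home. +x the way in (away from the robot), +y left. Straight cheeks x = -10 to +70 mm, 22 mm thick. At the start the block is 72 to 95 mm short of home, within 7 mm sideways and 0.1 rad of square.
- bay_mouth (a point): Middle of the bay's mouth at bench level (bay x = -47 mm). From the straight cheeks at x = -10 mm out to here the cheeks flare, about 15 mm wider on each side.
- stop_rail: Steel stop rail, 208 x 28 mm, 36 mm high, fixed across the bay's far end. Origin: bench level, middle of the face that the block bears on (bay x = +45 mm); same axes as the bay.
- swing_bar (a joint): Angle of the red bar about its vertical pivot. At 0 it points along -x +y of the bay (45 degrees: to the robot and left); grows counterclockwise from above to its end stop 2.356, where it points along -y, behind the left brass plate with 4 mm to spare if the block is home (else it cannot pass). Bar 14 mm wide, z = 13 to 22 mm, reaches 80 mm from the pivot. Friction 0.22 N m, stays where left.
- bar_pivot (a point): Top of the swing bar's pivot, at bay x = -66, y = +137 mm; axis vertical.
- bar_peg (a point): Top centre of the bar's upright round peg (steel, red top), 90 mm above the bench, 14 mm in diameter, free from 22 mm up, 72 mm from the pivot.
- hammer: Hammer lying on the left, 260 mm long, handle towards the robot; leave alone. Origin: bench level, about mid-length.
- blue_jar: Jar with blue ends and a white label, 64 mm across, 90 mm high, on the right; leave alone. Origin: centre of its underside.
- copper_sleeve: Open copper sleeve standing on the right, 60 mm across, 65 mm high; leave alone. Origin: centre of its underside.
There are look-alikes about, which are no part of the job. Leave any pink or turquoise look-alike of the block alone.

How it is judged:
By the outcome, as a careful person would: the job done as asked, in the order asked, and still so for the second after the job is handed in, with the robot touching nothing.
It also fails if it takes over 72 s, if anything falls off the work surface, if the arm or the gripper's body presses on something with over 40 N, if the wrist force passes 120 N, or if a joint passes its speed limit or range.

## Working session

There is one attempt and no reset: what is moved stays moved. The work goes in short steps, Python scripts to look and compute and a tool call to move; the robot and the scene stay as the last step left them, time stands still between calls to the robot, and variables do not carry over. Pictures are saved under pics/ and viewed, at most 10 in all, crops included, and the job is handed in when it is done.

Besides the shell and the picture viewer there is one more tool, called as a command line: name --pt "numbers of a row" for each row, then --argument value for the rest. move_arm: Moves the arm, as the interface text tells. Its arguments: {"type":"object","properties":{"plan":{"type":"array"},"force":{"type":"number"}},"required":["plan"]}

```bash
mkdir -p pics; ls; python3 - <<'E'
from plant import telemetry, vision, workorder, r
import cv2,numpy as np,pickle
print(telemetry.get_state())
d={n:vision.capture(n) for n in ("top","side")}
pickle.dump(d,open('c0.pkl','wb'))
for n in d:
    cv2.imwrite(f'pics/{n}0.png',d[n]['img'][:,:,::-1])
    print(n,d[n]['intrinsics'],d[n]['R'],d[n]['t'])
E
```

```text
pics
{'time_s': 0.0, 'joints': array([ 9.11654212e+01,  2.05901859e+01,  6.32599944e-01, -2.18018190e-02,
       -7.01359422e+01, -1.65068691e+01]), 'qd': array([ 0.06145575, -0.01770985, -0.02407161, -0.0379453 ,  0.01569795,
       -0.15327669]), 'joint_torque': array([ 1.12222126e-03, -5.82722318e+01,  2.93054867e+01,  6.99725077e+00,
        6.98208998e-03, -1.50906371e-04]), 'tcp_pos': array([0.17847203, 0.65045273, 0.22562259]), 'eef_rot': array([ 1.79904503e+02, -6.92661007e-03, -1.53488669e+01]), 'contact_force': array([0.28870757, 0.50033895, 0.59729573]), 'moment': array([-0.02444369,  0.01756096,  0.00200804]), 'gripper_force': 0.0, 'gripper_width': 0.0874291996479723}
top [[578.04839348   0.         313.13048976]
 [  0.         578.04839348 233.80947564]
 [  0.           0.           1.        ]] [[-0.01879055 -0.99974891  0.01220747]
 [-0.993644    0.01731766 -0.1112281 ]
 [ 0.11098877 -0.01421992 -0.99371992]] [0.01018316 0.54029879 1.45021439]
side [[588.88167451   0.         318.60217268]
 [  0.         588.88167451 240.99184553]
 [  0.           0.           1.        ]] [[ 0.99228878 -0.12260997  0.01815967]
 [-0.08385227 -0.77194881 -0.63013001]
 [ 0.09127855  0.62374821 -0.77627727]] [-0.51802343  0.10461636  1.48214672]
```

View pics/top0.png

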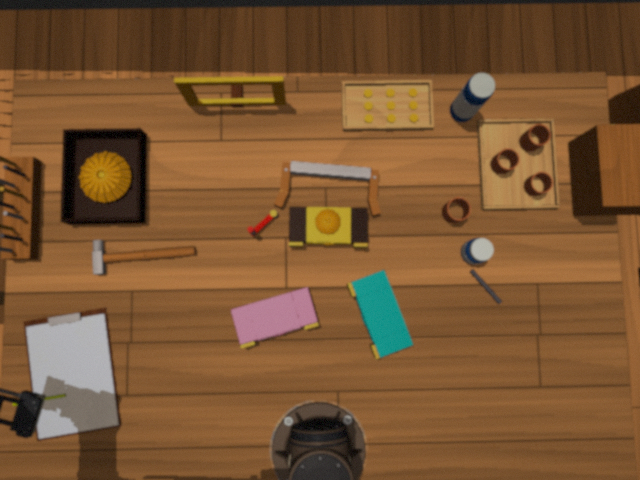

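View pics/side0.png

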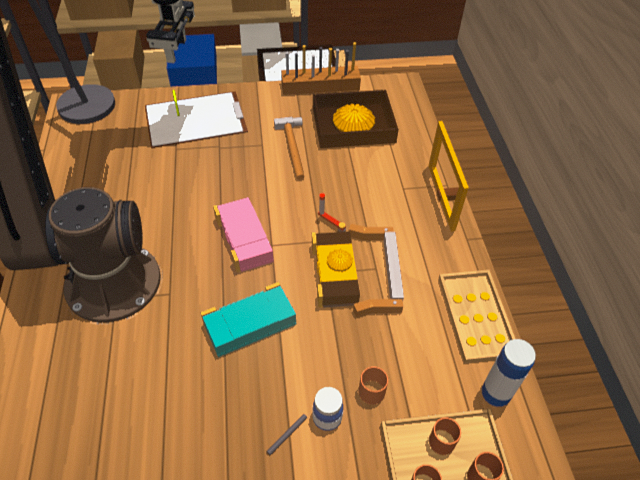

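The top view shows the dark block with gilt sheet and boss at (328,226). The stop rail is at (330,170), the cheeks at (283,185) and (374,192), and the red bar runs from its pivot at (273,213) to its end at (252,231). Candidates for the block are dark (328,226), pink (275,318) and turquoise (381,314); I choose the dark one. For the boss it is the one on the block, not the large flower in the tray at (105,177). For the sleeve it is (456,210), and for the jar (478,250).

```bash
cat > h.py <<'E'
import numpy as np,cv2,pickle
def cloud(c):
    K,R,t,d=c['intrinsics'],np.array(c['R']),np.array(c['t']),c['depth']
    v,u=np.mgrid[:d.shape[0],:d.shape[1]]
    P=np.stack([(u-K[0,2])/K[0,0]*d,(v-K[1,2])/K[1,1]*d,d],-1)
    W=(P-t)@R; W[d<=0]=np.nan
    return W
def proj(c,X):
    p=np.asarray(c['R'])@np.asarray(X)+c['t']; return (c['intrinsics']@p/p[2])[:2]
def ray(c,uv,z):
    K,R,t=c['intrinsics'],np.array(c['R']),np.array(c['t'])
    d=R.T@np.linalg.solve(K,[uv[0],uv[1],1]); o=-R.T@t
    return o+d*(z-o[2])/d[2]
def tri(a,ua,b,ub):
    A=[];B=[]
    for c,u in((a,ua),(b,ub)):
        K,R,t=c['intrinsics'],np.array(c['R']),np.array(c['t'])
        d=R.T@np.linalg.solve(K,[u[0],u[1],1]); d/=np.linalg.norm(d); M=np.eye(3)-np.outer(d,d)
        A.append(M);B.append(M@(-R.T@t))
    return np.linalg.lstsq(np.vstack(A),np.hstack(B),rcond=None)[0]
E
python3 - <<'E'
from h import *
d=pickle.load(open('c0.pkl','rb'))
for n,(x0,x1,y0,y1) in (('top',(235,395,150,270)),('side',(300,420,185,320))):
    c=d[n]; im=c['img'][y0:y1,x0:x1,::-1]; im=cv2.resize(im,None,fx=5,fy=5,interpolation=cv2.INTER_CUBIC) if n=='top' else cv2.resize(im,None,fx=4.4,fy=4.4,interpolation=cv2.INTER_CUBIC)
    cv2.imwrite(f'pics/{n}crop.png',cv2.convertScaleAbs(im,alpha=1.6)); print(im.shape)
    W=cloud(c)
    m=(W[...,2]>.04)&(W[...,2]<.06)&(W[...,0]>.3)&(W[...,0]<.9)&(abs(W[...,1])<.3)
    k,l,s,ce=cv2.connectedComponentsWithStats(m.astype(np.uint8))
    for i in range(1,k):
        if s[i,4]>300:
            P=W[l==i]; r=cv2.minAreaRect(P[:,:2].astype(np.float32)*1000); print(n,ce[i],s[i,4],r,np.median(P[:,2]))
E
```

```text
(600, 800, 3)
top [328.39294306 226.09863673] 2494 ((557.5358276367188, -37.68663787841797), (198.16673278808594, 100.72904205322266), 88.24720001220703) 0.049411496471958874
top [377.31018078 301.21027593] 2102 ((357.6710510253906, -155.48619079589844), (153.9127655029297, 100.59734344482422), 19.519718170166016) 0.04995152251280097
top [277.21290323 312.72333966] 2635 ((332.0536804199219, 100.75514221191406), (100.05941009521484, 200.29531860351562), 15.17972469329834) 0.04942379003239665
(594, 528, 3)
side [246.27286984 231.75222164] 1913 ((331.7603454589844, 106.49806213378906), (100.6483154296875, 208.7433319091797), 14.773098945617676) 0.050570453404229825
side [334.88040478 265.96734131] 2174 ((556.912109375, -33.42627716064453), (206.7991485595703, 100.19717407226562), 88.20980072021484) 0.050504343460684005
side [260.75946445 310.70129271] 2166 ((357.51531982421875, -150.21661376953125), (154.7927703857422, 107.05746459960938), 18.93940544128418) 0.050563390572630144
```

View pics/topcrop.png

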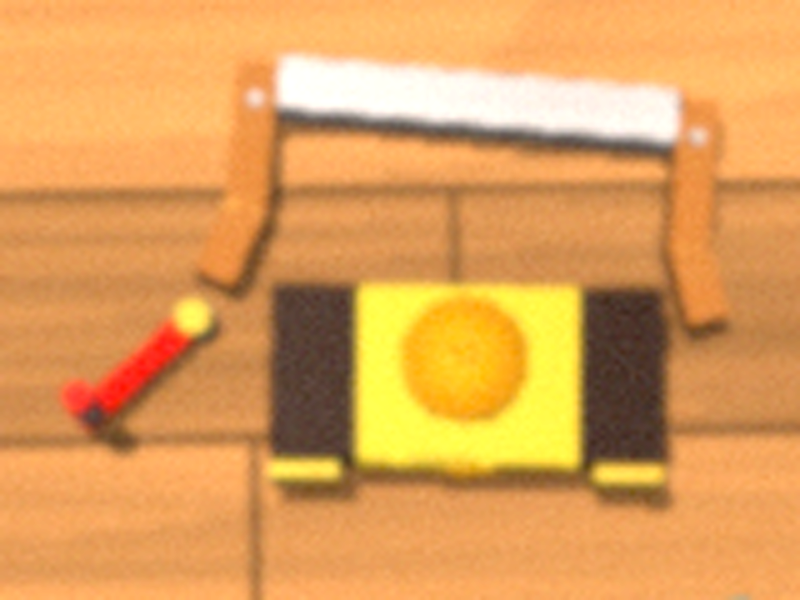

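View pics/sidecrop.png

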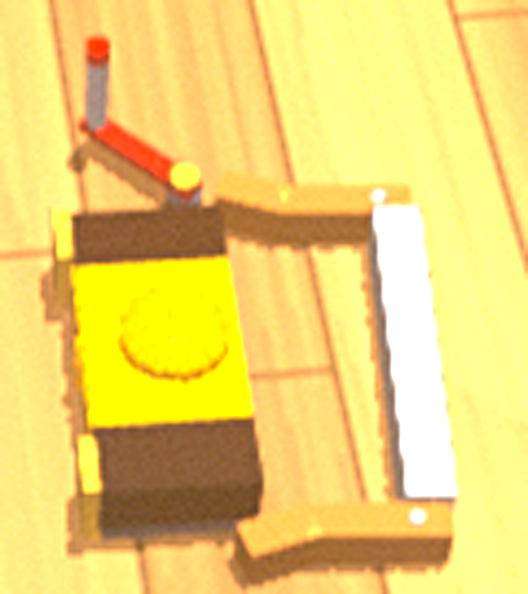

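The crops confirm my choice: the dark block has brass plates at crop (305,470) and (628,475), its boss, and the yellow-capped pivot at (193,318) with the peg's red top at about (80,398). The rail's white top meets its dark face along (278,107)-(678,140).

```bash
python3 - <<'E'
from h import *
d=pickle.load(open('c0.pkl','rb'))
T,S=d['top'],d['side']
ct=lambda u,v:(235+u/5-.4,150+v/5-.4)
cs=lambda u,v:(300+u/4.4-.4,185+v/4.4-.4)
for nm,z,p in (('railL',.036,(278,108)),('railR',.036,(678,139)),('railbackL',.036,(280,56)),('railbackR',.036,(680,91)),('pinL',.03,(255,97)),('pinR',.03,(698,134)),('chkinL',.03,(273,205)),('chkinR',.03,(668,240)),('plL',.052,(305,480)),('plR',.052,(628,486)),
 ('plLo',.052,(270,480)),('plRo',.052,(665,487)),('flL',.048,(276,287)),('flR',.048,(663,291))):
    print(nm,ray(T,ct(*p),z).round(4))
print('pivot',tri(T,ct(193,317),S,cs(185,177)).round(4),'peg',tri(T,ct(79,397),S,cs(97,45)).round(4))
print('pivS',ray(S,cs(185,177),.03),ray(T,ct(193,317),.03)); 
print('pegT',ray(T,ct(79,397),.09),'pegS',ray(S,cs(97,45),.09))
for nm,z,p in (('railL',.036,(376,215)),('railR',.036,(403,495)),('railbR',.036,(455,495)),('railbL',.036,(417,207)),('plLtopouter',.052,(55,208)),('plRouter',.052,(82,490)),('pinL',.03,(378,196)),('pinR',.03,(418,516))):
    print('S',nm,ray(S,cs(*p),z).round(4))
for n,c in d.items():
    W=cloud(c); m=(W[...,2]>.0335)&(W[...,2]<.042)&(W[...,0]>.62)&(W[...,0]<.74)&(W[...,1]<.1)&(W[...,1]>-.19)
    k,l,s,ce=cv2.connectedComponentsWithStats(m.astype(np.uint8)); i=1+np.argmax(s[1:,4])
    print(n,s[i],cv2.minAreaRect(W[l==i][:,:2].astype(np.float32)*1000))
    m=(W[...,2]>.055)&(W[...,2]<.09)&(abs(W[...,0]-.56)<.06)&(abs(W[...,1]+.036)<.06); print('boss',W[m].mean(0),W[m][:,2].max())
E
```

```text
railL [0.7033 0.0566 0.036 ]
railR [ 0.6837 -0.1496  0.036 ]
railbackL [0.7307 0.0552 0.036 ]
railbackR [ 0.7089 -0.1514  0.036 ]
pinL [0.7107 0.0686 0.03  ]
pinR [ 0.6874 -0.1608  0.03  ]
chkinL [0.6537 0.0601 0.03  ]
chkinR [ 0.632  -0.1436  0.03  ]
plL [0.5089 0.0454 0.052 ]
plR [ 0.503  -0.1172  0.052 ]
plLo [0.5092 0.063  0.052 ]
plRo [ 0.5021 -0.1359  0.052 ]
flL [0.608  0.0587 0.048 ]
flR [ 0.6026 -0.1382  0.048 ]
pivot [0.5961 0.1019 0.0305] peg [0.5474 0.1544 0.0973]
pivS [0.59633857 0.10233784 0.03      ] [0.59597867 0.1019641  0.03      ]
pegT [0.54826817 0.15505631 0.09      ] pegS [0.54845956 0.1611969  0.09      ]
S railL [0.7048 0.0553 0.036 ]
S railR [ 0.6808 -0.1439  0.036 ]
S railbR [ 0.7094 -0.1471  0.036 ]
S railbL [0.7306 0.0588 0.036 ]
S plLtopouter [0.5125 0.0681 0.052 ]
S plRouter [ 0.504  -0.1316  0.052 ]
S pinL [0.7105 0.0748 0.03  ]
S pinR [ 0.6878 -0.1546  0.03  ]
top [290 161  82  18 657] ((707.0673217773438, -46.831024169921875), (210.48751831054688, 29.659223556518555), 84.15274047851562)
boss [ 0.5664553  -0.0373657   0.06408799] 0.0776650709870361
side [385 227  19  73 697] ((707.2296752929688, -36.62853240966797), (231.2742156982422, 29.043989181518555), 84.00288391113281)
boss [ 0.56618374 -0.0384414   0.06461185] 0.077562641376286
```

```bash
cat >> h.py <<'E'
PSI=-0.100; ax=np.array([np.cos(PSI),np.sin(PSI)]); ay=np.array([-ax[1],ax[0]])
BO=np.array([.6932,-.0460])-.045*ax
def tobay(p): p=np.asarray(p)[:2]-BO; return np.array([p@ax,p@ay])
def toworld(b): return BO+b[0]*ax+b[1]*ay
E
python3 - <<'E'
from h import *
print('BO',BO,'piv',toworld((-.066,.137)), 'piv meas',tobay([.596,.102]),'peg',tobay([.548,.157]))
W=cloud(pickle.load(open('c0.pkl','rb'))['top'])
for nm,(x0,x1,y0,y1) in dict(turq=(.26,.48,-.25,-.06),pink=(.2,.44,-.02,.22)).items():
    m=(W[...,2]>.03)&(W[...,2]<.06)&(W[...,0]>x0)&(W[...,0]<x1)&(W[...,1]>y0)&(W[...,1]<y1)
    P=W[m][:,:2]; print(nm,cv2.boxPoints(cv2.minAreaRect(P.astype(np.float32))).round(3).tolist())
b=tobay([.561,-.0377]); print('block',b)
for s in(1,-1):
    c,sn=np.cos(-.033),np.sin(-.033); w=np.array([.561,-.0377])+[c*-.055-sn*s*.082,sn*-.055+c*s*.082]; print(s,w,tobay(w))
E
```

```text
BO [ 0.64842481 -0.0415075 ] piv [0.59643172 0.10139708] piv meas [-0.06648975  0.13755681] peg [-0.11974079  0.18749003]
turq [[0.2280000001192093, -0.14800000190734863], [0.2619999945163727, -0.24300000071525574], [0.44699999690055847, -0.1770000010728836], [0.4129999876022339, -0.0820000022649765]]
pink [[0.257999986410141, 0.18400000035762787], [0.3100000023841858, -0.008999999612569809], [0.40700000524520874, 0.017000000923871994], [0.3540000021457672, 0.210999995470047]]
block [-0.08736817 -0.00493944]
1 [0.50873545 0.04607003] [-0.14773466  0.07319433]
-1 [ 0.50332444 -0.11784068] [-0.13675488 -0.09043771]
```

move_arm --pt "-1 0.0235 -0.05 0 0 0 -6.7" --pt "-1 0.0235 -0.05 0 0 0 -6.7" --pt "-1 0.0235 -0.05 0 0 0 -6.7" --pt "-1 0.0235 -0.05 0 0 0 -6.7" --pt "-1 0.0235 -0.05 0 0 0 -6.7" --pt "-1 0.0235 -0.05 0 0 0 -6.7" --pt "-1 0.0235 -0.05 0 0 0 -6.7" --pt "-1 0.0235 -0.05 0 0 0 -6.7" --pt "-1 0.0235 -0.05 0 0 0 -6.7" --pt "-1 0.0235 -0.05 0 0 0 -6.7" --pt "-1 0.0235 -0.05 0 0 0 -6.7" --pt "-1 0.0235 -0.05 0 0 0 -6.7" --pt "-1 0 0 0 0 0 0" --force 20

```text
time_s: 1.72
tcp_pos: [0.4611, 0.0477, 0.2261]
eef_rot: [179.9, -0.0, -96.1]
contact_force: [0.1, 0.2, -0.3]
gripper_width: 0.0006
gripper_force: 0.0
```

move_arm --pt "-1 0 0 -0.05 0 0 0" --pt "-1 0 0 -0.05 0 0 0" --pt "-1 0 0 -0.05 0 0 0" --pt "-1 0.005 0 -0.046 0 0 0.4" --pt "-1 0.008 -0.001 0 0 0 0" --pt "-1 0.004 0 0 0 0 0"

```text
time_s: 2.48
tcp_pos: [0.479, 0.0506, 0.0319]
eef_rot: [-179.9, 0.0, -95.3]
contact_force: [0.2, -0.4, 1.3]
gripper_width: 0.0006
gripper_force: 0.0
```

```bash
python3 - <<'E'
from plant import vision,telemetry
from h import *
s=telemetry.get_state(); print(s['tcp_pos'],s['contact_force'],s['time_s'])
c=vision.capture('side'); y0,x0=170,250
cv2.imwrite('pics/side1.png',cv2.convertScaleAbs(cv2.resize(c['img'][y0:y0+150,x0:x0+190,::-1],None,fx=4,fy=4,interpolation=cv2.INTER_CUBIC),alpha=1.5))
E
```

```text
[0.47903362 0.05064857 0.03186478] [ 0.2356153  -0.43897987  1.32136823] 2.475
```

View pics/side1.png

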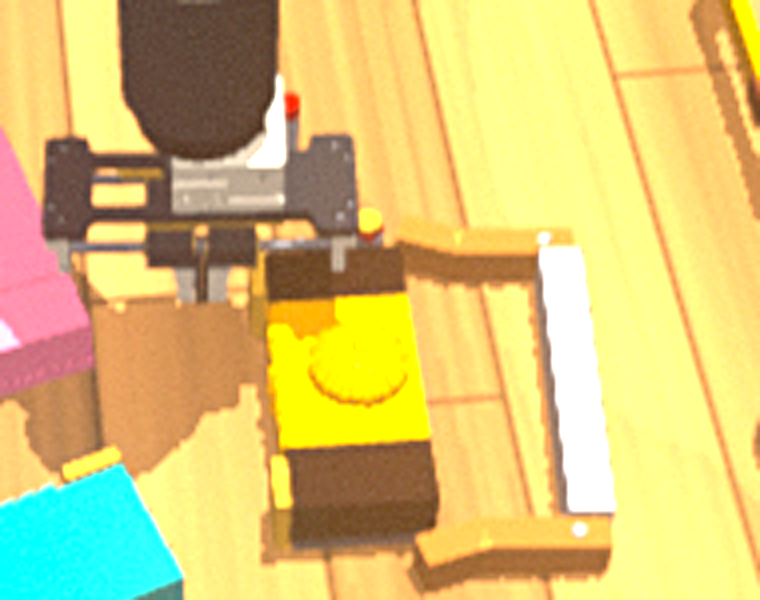

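The side view shows the shut fingers at crop (200,285), about 13 mm short of the left plate at (258,275). The boss and block are undisturbed, so I'll approach slowly.

move_arm --pt "-1 0.004 -0.003 -0.002 0 0 0" --pt "-1 0.003 -0.002 0 0 0 0" --pt "-1 0.002 0 0 0 0 0" --pt "-1 0.002 0 0 0 0 0" --pt "-1 0.002 0 0 0 0 0"

```text
time_s: 3.15
tcp_pos: [0.4907, 0.0449, 0.0286]
eef_rot: [-180.0, 0.0, -95.3]
contact_force: [0.9, -0.8, -0.1]
gripper_width: 0.0006
gripper_force: 0.0
```

move_arm --pt "-1 0.002 0 0 0 0 0" --pt "-1 0.002 0 0.001 0 0 0" --pt "-1 0.002 0 0 0 0 0"

```text
time_s: 3.52
tcp_pos: [0.4957, 0.0447, 0.0292]
eef_rot: [179.9, -0.0, -95.4]
contact_force: [-4.6, 1.9, -1.1]
gripper_width: 0.0002
gripper_force: 2.0
```

move_arm --pt "-1 0.003 0.0005 0 0 0 0" --pt "-1 0.003 0.0005 0 0 0 0" --pt "-1 0.003 0.0005 0 0 0 0" --pt "-1 0.003 0.0005 0 0 0 0" --pt "-1 0.002 0.0005 0 0 0 0"

```text
time_s: 4.15
tcp_pos: [0.5108, 0.0474, 0.0295]
eef_rot: [180.0, -0.0, -95.3]
contact_force: [-3.7, 1.7, -0.7]
gripper_width: 0.0006
gripper_force: 1.9
```

```bash
cat > look.py <<'E'
from plant import vision,telemetry
from h import *
OFF=.014
s=telemetry.get_state(); p=tobay(s['tcp_pos']); print('t',s['time_s'],'tcp bay',(p*1e3).round(1),'F',s['contact_force'].round(1))
for n in ('side','top'):
    c=vision.capture(n); W=cloud(c)
    m=(W[...,2]>.04)&(W[...,2]<.058)&(W[...,0]>.45)&(W[...,0]<.72)&(W[...,1]>-.17)&(W[...,1]<.085)
    # gilt/dark colour not needed: front edge fit = for each y bin the max x
    P=W[m]; b=(P[:,:2]-BO)@np.array([ax,ay]).T; z=P[:,2]
    bins=np.arange(-.085,.09,.01); pts=[]
    for y in bins:
        q=b[abs(b[:,1]-y)<.005,0]
        if len(q)>8: pts.append((y,np.percentile(q,97)))
    pts=np.array(pts)
    if len(pts)<5: print(n,'few'); continue
    k=np.polyfit(pts[:,0],pts[:,1],1); res=pts[:,1]-np.polyval(k,pts[:,0]); g=abs(res)<.004; k=np.polyfit(pts[g,0],pts[g,1],1)
    mb=(W[...,2]>.058)&(W[...,2]<.08); B=(W[mb][:,:2]-BO)@np.array([ax,ay]).T; B=B[(abs(B[:,1])<.06)&(abs(B[:,0]+.05)<.12)]
    print(n,'yaw',(-k[0]).round(3),'front mid x mm',(k[1]*1e3).round(1),'short',(45-k[1]*1e3).round(1),'n',g.sum(),'y range',(np.percentile(b[:,1],[1,99])*1e3).round(1),'boss',(np.median(B,0)*1e3).round(1) if len(B) else None)
E
python3 look.py; python3 - <<'E'
import h,pickle
exec(open('look.py').read().replace("vision.capture(n)","pickle.load(open('c0.pkl','rb'))[n]"))
E
```

```text
t 4.15 tcp bay [-145.9   74.7] F [-3.7  1.7 -0.7]
side yaw -0.204 front mid x mm 13.3 short 31.7 n 1 y range [-103.7   92.7] boss [-72.2  -8.2]
top yaw -0.603 front mid x mm 27.1 short 17.9 n 1 y range [-106.5   55. ] boss [-71.9  -5.9]
t 4.25 tcp bay [-145.6   74.8] F [-1.4  2.2 -1.1]
side yaw -0.284 front mid x mm 38.8 short 6.2 n 3 y range [-102.9   97.2] boss [-80.6  -6.2]
top yaw -0.095 front mid x mm 2.4 short 42.6 n 1 y range [-103.6   92.1] boss [-80.3  -3.8]look.py:16: RankWarning: Polyfit may be poorly conditioned
  k=np.polyfit(pts[:,0],pts[:,1],1); res=pts[:,1]-np.polyval(k,pts[:,0]); g=abs(res)<.004; k=np.polyfit(pts[g,0],pts[g,1],1)
look.py:16: RankWarning: Polyfit may be poorly conditioned
  k=np.polyfit(pts[:,0],pts[:,1],1); res=pts[:,1]-np.polyval(k,pts[:,0]); g=abs(res)<.004; k=np.polyfit(pts[g,0],pts[g,1],1)
<string>:16: RankWarning: Polyfit may be poorly conditioned
```

```bash
python3 - <<'E'
s=open('look.py').read()
a=s.index("    m=(W"); b=s.index("    P=W[m]")
s=s[:a]+"""    im=c['img'].astype(int)
    m=(W[...,2]>.043)&(W[...,2]<.058)&(W[...,0]>.45)&(W[...,0]<.72)&(W[...,1]>-.17)&(W[...,1]<.085)&~((im[...,2]>90))
    k,l,st,_=cv2.connectedComponentsWithStats(m.astype(np.uint8)); m=l==1+np.argmax(st[1:,4])
"""+s[b:]
a=s.index("    k=np.polyfit"); b=s.index("    mb=")
s=s[:a]+"""    vx,vy,x0,y0=cv2.fitLine(pts.astype(np.float32),cv2.DIST_HUBER,0,1e-4,1e-4).ravel(); k=[vy/vx,y0-x0*vy/vx]; g=abs(pts[:,1]-k[0]*pts[:,0]-k[1])<.003; k=np.polyfit(pts[g,0],pts[g,1],1)
"""+s[b:]
open('look.py','w').write(s)
exec(s.replace("vision.capture(n)","pickle.load(open('c0.pkl','rb'))[n]"))
exec(s)
E
```

```text
t 4.25 tcp bay [-145.6   74.8] F [-1.4  2.2 -1.1]
side yaw 0.067 front mid x mm -44.8 short 89.8 n 18 y range [-102.6   97.1] boss [-80.6  -6.2]
top yaw 0.084 front mid x mm -44.1 short 89.1 n 17 y range [-103.7   91.7] boss [-80.3  -3.8]Traceback (most recent call last):
  File "<stdin>", line 12, in <module>
TypeError: exec() arg 1 must be a string, bytes or code object
```

```bash
python3 look.py
```

```text
t 4.25 tcp bay [-145.6   74.8] F [-1.4  2.2 -1.1]
side yaw -0.061 front mid x mm -36.8 short 81.8 n 18 y range [-103.4   92. ] boss [-72.2  -7.9]
top yaw -0.085 front mid x mm -33.8 short 78.8 n 13 y range [-106.4   32.6] boss [-72.2  -5.7]
```

move_arm --pt "-1 -0.005 0.0005 0 0 0 0" --pt "-1 -0.0086 -0.0524 0 0 0 0" --pt "-1 -0.0086 -0.0524 0 0 0 0" --pt "-1 -0.0086 -0.0524 0 0 0 0" --pt "-1 0.001 0 0 0 0 0" --pt "-1 0.002 0 0 0 0 0" --pt "-1 0.002 0 0 0 0 0" --pt "-1 0.002 -0.001 0 0 0 0" --pt "-1 0.0025 -0.001 0 0 0 0"

```text
time_s: 5.48
tcp_pos: [0.4885, -0.1107, 0.0293]
eef_rot: [179.9, -0.0, -95.3]
contact_force: [-4.5, 1.3, 2.7]
gripper_width: -0.0001
gripper_force: 2.5
```

move_arm --pt "-1 0.004 -0.002 0 0 0 0" --pt "-1 0.004 -0.002 0 0 0 0" --pt "-1 0.004 -0.002 0 0 0 0" --pt "-1 0.004 -0.002 0 0 0 0" --pt "-1 0.003 -0.0015 0 0 0 0"

```text
time_s: 6.1
tcp_pos: [0.5086, -0.121, 0.0294]
eef_rot: [180.0, -0.0, -95.4]
contact_force: [-3.1, 0.1, 0.6]
gripper_width: 0.0004
gripper_force: 1.7
```

```bash
python3 look.py
```

```text
t 6.1 tcp bay [-131.2  -93. ] F [-3.1  0.1  0.6]
side few
top yaw 0.121 front mid x mm -25.4 short 70.4 n 15 y range [-61.   95.1] boss [-45.7  -0.1]
```

move_arm --pt "-1 -0.005 0.0005 0 0 0 0" --pt "-1 -0.0004 0.0557 0 0 0 0" --pt "-1 -0.0004 0.0557 0 0 0 0" --pt "-1 -0.0004 0.0557 0 0 0 0" --pt "-1 0.001 0 0 0 0 0" --pt "-1 0.002 0 0 0 0 0" --pt "-1 0.002 0 0 0 0 0" --pt "-1 0.002 0 0 0 0 0" --pt "-1 0.002 0.0005 0 0 0 0" --pt "-1 0.004 0.001 0 0 0 0" --pt "-1 0.004 0.001 0 0 0 0" --pt "-1 0.004 0.001 0 0 0 0" --pt "-1 0.003 0.001 0 0 0 0"

```text
time_s: 7.82
tcp_pos: [0.5247, 0.0499, 0.029]
eef_rot: [179.8, -0.0, -95.5]
contact_force: [-6.6, 5.7, 2.4]
gripper_width: 0.0002
gripper_force: 3.9
```

```bash
python3 look.py
```

```text
t 7.825 tcp bay [-132.3   78.6] F [-6.6  5.7  2.4]
side yaw 0.013 front mid x mm -18.2 short 63.2 n 18 y range [-102.    95.8] boss [-54.5  -6.7]
top yaw -0.018 front mid x mm -15.6 short 60.6 n 13 y range [-104.7   36.1] boss [-52.6  -4. ]
```

move_arm --pt "-1 0.0036 0.0015 0 0 0 0" --pt "-1 0.0036 0.0015 0 0 0 0" --pt "-1 -0.005 0.0005 0 0 0 0" --pt "-1 -0.0077 -0.0545 0 0 0 0" --pt "-1 -0.0077 -0.0545 0 0 0 0" --pt "-1 -0.0077 -0.0545 0 0 0 0" --pt "-1 0.001 0 0 0 0 0" --pt "-1 0.002 0 0 0 0 0" --pt "-1 0.002 0 0 0 0 0" --pt "-1 0.002 -0.0005 0 0 0 0" --pt "-1 0.002 -0.001 0 0 0 0" --pt "-1 0.0038 -0.002 0 0 0 0" --pt "-1 0.0038 -0.002 0 0 0 0" --pt "-1 0.0038 -0.002 0 0 0 0" --pt "-1 0.003 -0.0015 0 0 0 0"

```text
time_s: 9.8
tcp_pos: [0.5284, -0.1175, 0.0292]
eef_rot: [179.9, -0.0, -95.3]
contact_force: [-4.2, 1.3, -1.2]
gripper_width: 0.0006
gripper_force: 1.6
```

```bash
python3 look.py
```

```text
t 9.8 tcp bay [-111.8  -87.6] F [-4.2  1.3 -1.2]
side few
top yaw 0.118 front mid x mm -4.4 short 49.4 n 15 y range [-54.   96.9] boss [-21.8   4.2]
```

move_arm --pt "-1 -0.005 0.0005 0 0 0 0" --pt "-1 -0.0001 0.0541 0 0 0 0" --pt "-1 -0.0001 0.0541 0 0 0 0" --pt "-1 -0.0001 0.0541 0 0 0 0" --pt "-1 0.001 0 0 0 0 0" --pt "-1 0.002 0 0 0 0 0" --pt "-1 0.002 0 0 0 0 0" --pt "-1 0.002 0 0 0 0 0" --pt "-1 0.002 0.0005 0 0 0 0" --pt "-1 0.004 0.0013 0 0 0 0" --pt "-1 0.004 0.0013 0 0 0 0" --pt "-1 0.004 0.0013 0 0 0 0" --pt "-1 0.004 0.0013 0 0 0 0" --pt "-1 0.002 0.001 0 0 0 0"

```text
time_s: 11.65
tcp_pos: [0.5504, 0.0516, 0.0293]
eef_rot: [180.0, -0.0, -95.4]
contact_force: [-3.3, -1.0, -0.2]
gripper_width: 0.0004
gripper_force: 1.7
```

```bash
python3 look.py
```

```text
t 11.65 tcp bay [-106.9   82.8] F [-3.3 -1.  -0.2]
side yaw -0.034 front mid x mm 3.7 short 41.3 n 18 y range [-98.3  98.8] boss [-32.1  -3.2]
top yaw -0.061 front mid x mm 6.1 short 38.9 n 13 y range [-101.1   35.9] boss [-31.1  -0.5]
```

move_arm --pt "-1 -0.005 0.0005 0 0 0 0" --pt "-1 -0.0076 -0.0542 0 0 0 0" --pt "-1 -0.0076 -0.0542 0 0 0 0" --pt "-1 -0.0076 -0.0542 0 0 0 0" --pt "-1 0.001 0 0 0 0 0" --pt "-1 0.002 0 0 0 0 0" --pt "-1 0.002 0 0 0 0 0" --pt "-1 0.002 -0.0005 0 0 0 0" --pt "-1 0.002 -0.001 0 0 0 0" --pt "-1 0.0038 -0.002 0 0 0 0" --pt "-1 0.0038 -0.002 0 0 0 0" --pt "-1 0.0038 -0.002 0 0 0 0" --pt "-1 0.003 -0.0015 0 0 0 0"

```text
time_s: 13.38
tcp_pos: [0.546, -0.1196, 0.0293]
eef_rot: [180.0, -0.0, -95.4]
contact_force: [-4.8, -0.2, 0.2]
gripper_width: 0.0006
gripper_force: 2.0
```

```bash
python3 look.py
```

```text
t 13.375 tcp bay [-94.2 -87.9] F [-4.8 -0.2  0.2]
side few
top yaw 0.108 front mid x mm 13.8 short 31.2 n 15 y range [-54.4  98.4] boss [-0.3  8. ]
```

move_arm --pt "-1 -0.005 0.0005 0 0 0 0" --pt "-1 0.0006 0.0552 0 0 0 0" --pt "-1 0.0006 0.0552 0 0 0 0" --pt "-1 0.0006 0.0552 0 0 0 0" --pt "-1 0.001 0 0 0 0 0" --pt "-1 0.002 0 0 0 0 0" --pt "-1 0.002 0 0 0 0 0" --pt "-1 0.002 0 0 0 0 0" --pt "-1 0.002 0.0005 0 0 0 0" --pt "-1 0.004 0.0013 0 0 0 0" --pt "-1 0.004 0.0013 0 0 0 0" --pt "-1 0.004 0.0013 0 0 0 0" --pt "-1 0.004 0.0013 0 0 0 0" --pt "-1 0.002 0.001 0 0 0 0"

```text
time_s: 15.22
tcp_pos: [0.5699, 0.0534, 0.0294]
eef_rot: [180.0, -0.0, -95.4]
contact_force: [-2.9, -0.9, 0.7]
gripper_width: -0.0001
gripper_force: 1.7
```

```bash
python3 look.py
```

```text
t 15.225 tcp bay [-87.6  86.6] F [-2.9 -0.9  0.7]
side yaw -0.047 front mid x mm 21.4 short 23.6 n 18 y range [-97.4  99.7] boss [-15.2  -2.8]
top yaw -0.07 front mid x mm 23.9 short 21.1 n 13 y range [-100.7   37. ] boss [-14.   -0.1]
```

move_arm --pt "-1 -0.005 0.0005 0 0 0 0" --pt "-1 -0.0083 -0.055 0 0 0 0" --pt "-1 -0.0083 -0.055 0 0 0 0" --pt "-1 -0.0083 -0.055 0 0 0 0" --pt "-1 0.001 0 0 0 0 0" --pt "-1 0.002 0 0 0 0 0" --pt "-1 0.002 0 0 0 0 0" --pt "-1 0.002 -0.0005 0 0 0 0" --pt "-1 0.002 -0.001 0 0 0 0" --pt "-1 0.0038 -0.002 0 0 0 0" --pt "-1 0.0038 -0.002 0 0 0 0" --pt "-1 0.0038 -0.002 0 0 0 0" --pt "-1 0.003 -0.0015 0 0 0 0"

```text
time_s: 16.95
tcp_pos: [0.5633, -0.1202, 0.0293]
eef_rot: [180.0, -0.0, -95.4]
contact_force: [-4.7, 0.4, 1.4]
gripper_width: 0.0004
gripper_force: 2.2
```

```bash
python3 look.py
```

```text
t 16.95 tcp bay [-76.9 -86.8] F [-4.7  0.4  1.4]
side few
top yaw 0.116 front mid x mm 32.5 short 12.5 n 12 y range [-51.   98.2] boss [22.2  7.1]
```

move_arm --pt "-1 -0.005 0.0005 0 0 0 0" --pt "-1 0.0006 0.055 0 0 0 0" --pt "-1 0.0006 0.055 0 0 0 0" --pt "-1 0.0006 0.055 0 0 0 0" --pt "-1 0.001 0 0 0 0 0" --pt "-1 0.002 0 0 0 0 0" --pt "-1 0.002 0 0 0 0 0" --pt "-1 0.002 0 0 0 0 0" --pt "-1 0.002 0.0005 0 0 0 0" --pt "-1 0.004 0.0013 0 0 0 0" --pt "-1 0.004 0.0013 0 0 0 0" --pt "-1 0.003 0.001 0 0 0 0" --pt "-1 0.002 0.001 0 0 0 0" --pt "-1 0.001 0 0 0 0 0"

```text
time_s: 18.8
tcp_pos: [0.5828, 0.0504, 0.0293]
eef_rot: [180.0, -0.0, -95.4]
contact_force: [-3.9, -0.4, 0.2]
gripper_width: 0.0005
gripper_force: 2.0
```

```bash
python3 look.py
```

```text
t 18.8 tcp bay [-74.5  84.9] F [-3.9 -0.4  0.2]
side yaw -0.04 front mid x mm 35.7 short 9.3 n 17 y range [-98.2  98.8] boss [-0.6 -3.7]
top yaw -0.053 front mid x mm 37.7 short 7.3 n 13 y range [-101.    33.6] boss [-0.7 -0.6]
```

move_arm --pt "-1 -0.005 0.0005 0 0 0 0" --pt "-1 -0.0074 -0.0545 0 0 0 0" --pt "-1 -0.0074 -0.0545 0 0 0 0" --pt "-1 -0.0074 -0.0545 0 0 0 0" --pt "-1 0.001 0 0 0 0 0" --pt "-1 0.002 0 0 0 0 0" --pt "-1 0.002 0 0 0 0 0" --pt "-1 0.002 -0.0005 0 0 0 0" --pt "-1 0.002 -0.001 0 0 0 0" --pt "-1 0.002 -0.001 0 0 0 0" --pt "-1 0.002 -0.001 0 0 0 0" --pt "-1 0.001 -0.0005 0 0 0 0"

```text
time_s: 20.4
tcp_pos: [0.5682, -0.1154, 0.0292]
eef_rot: [179.8, -0.0, -95.3]
contact_force: [-8.1, 3.2, 5.3]
gripper_width: 0.0004
gripper_force: 4.6
```

```bash
python3 look.py
```

```text
t 20.4 tcp bay [-72.5 -81.5] F [-8.1  3.2  5.3]
side few
top yaw -0.003 front mid x mm 39.2 short 5.8 n 8 y range [ 7.8 97. ] boss [31.9  6.4]
```

move_arm --pt "-1 -0.005 0.0005 0 0 0 0" --pt "-1 0.0041 0.0547 0 0 0 0" --pt "-1 0.0041 0.0547 0 0 0 0" --pt "-1 0.0041 0.0547 0 0 0 0" --pt "-1 0.001 0 0 0 0 0" --pt "-1 0.002 0 0 0 0 0" --pt "-1 0.002 0 0 0 0 0" --pt "-1 0.002 0 0 0 0 0" --pt "-1 0.002 0.0005 0 0 0 0" --pt "-1 0.001 0.0005 0 0 0 0"

```text
time_s: 21.75
tcp_pos: [0.5854, 0.0476, 0.0291]
eef_rot: [179.8, -0.1, -95.5]
contact_force: [-7.1, 1.2, 6.0]
gripper_width: 0.0001
gripper_force: 4.0
```

```bash
python3 look.py
```

```text
t 21.75 tcp bay [-71.6  82.4] F [-7.1  1.2  6. ]
side yaw -0.009 front mid x mm 40.1 short 4.9 n 18 y range [-98.9  97.7] boss [ 3.8 -3.1]
top yaw -0.021 front mid x mm 40.0 short 5.0 n 13 y range [-101.5   29.9] boss [ 4.7 -1.1]
```

move_arm --pt "-1 0.0015 0.0005 0 0 0 0" --pt "-1 0.0015 0.0005 0 0 0 0" --pt "-1 0 0 0 0 0 0"

```text
time_s: 22.22
tcp_pos: [0.5855, 0.0476, 0.0289]
eef_rot: [179.5, -0.2, -95.5]
contact_force: [-15.8, 0.5, 11.8]
gripper_width: 0.0005
gripper_force: 8.5
```

move_arm --pt "-1 -0.004 0.0002 0 0 0 0" --pt "-1 -0.005 0.0003 0 0 0 0" --pt "-1 -0.006 -0.0543 0 0 0 0" --pt "-1 -0.006 -0.0543 0 0 0 0" --pt "-1 -0.006 -0.0543 0 0 0 0" --pt "-1 0.001 0 0 0 0 0" --pt "-1 0.002 0 0 0 0 0" --pt "-1 0.002 0 0 0 0 0" --pt "-1 0.002 0 0 0 0 0" --pt "-1 0.001 0 0 0 0 0"

```text
time_s: 23.48
tcp_pos: [0.5689, -0.1116, 0.0292]
eef_rot: [179.7, -0.0, -95.3]
contact_force: [-9.5, -0.3, 8.3]
gripper_width: 0.0005
gripper_force: 5.1
```

```bash
python3 look.py
```

```text
t 23.475 tcp bay [-72.1 -77.7] F [-9.5 -0.3  8.3]
side yaw -0.001 front mid x mm 41.1 short 3.9 n 10 y range [-99.8  98.3] boss [ 4.5 18.5]
top yaw -0.006 front mid x mm 41.1 short 3.9 n 8 y range [ 8.8 96.1] boss [32.9  5.3]
```

move_arm --pt "-1 0.0015 0 0 0 0 0" --pt "-1 0.001 0 0 0 0 0" --pt "-1 0.001 0 0 0 0 0" --pt "-1 0 0 0 0 0 0"

```text
time_s: 24.08
tcp_pos: [0.569, -0.1116, 0.029]
eef_rot: [179.4, -0.1, -95.3]
contact_force: [-17.0, 2.8, 14.4]
gripper_width: 0.0006
gripper_force: 10.1
```

```bash
python3 look.py
```

```text
t 24.075 tcp bay [-72.  -77.7] F [-17.    2.8  14.4]
side few
top yaw -0.013 front mid x mm 40.7 short 4.3 n 8 y range [ 8.3 96.3] boss [35.   5.5]
```

move_arm --pt "-1 0 0 0.0015 0 0 0" --pt "-1 0.0007 0 0.0015 0 0 0" --pt "-1 0.0005 0 0 0 0 0" --pt "-1 0 0 0 0 0 0"

```text
time_s: 24.68
tcp_pos: [0.569, -0.1115, 0.0299]
eef_rot: [179.3, -0.1, -95.4]
contact_force: [-14.1, 0.8, 0.4]
gripper_width: 0.0005
gripper_force: 6.9
```

move_arm --pt "-1 0.0013 0 0.0005 0 0 0" --pt "-1 0.0013 0 0.0005 0 0 0" --pt "-1 0 0 0 0 0 0" --pt "-1 0 0 0 0 0 0"

```text
time_s: 25.18
tcp_pos: [0.5691, -0.1116, 0.03]
eef_rot: [179.0, -0.1, -95.4]
contact_force: [-20.0, 2.3, -0.8]
gripper_width: 0.0003
gripper_force: 9.4
```

```bash
python3 look.py
```

```text
t 25.175 tcp bay [-72.  -77.6] F [-20.    2.3  -0.8]
side few
top yaw -0.018 front mid x mm 40.6 short 4.4 n 7 y range [ 9.2 95.6] boss None
```

move_arm --pt "-1 -0.004 0 -0.001 0 0 0" --pt "-1 -0.005 0.0005 -0.001 0 0 0" --pt "-1 -0.004 0.0005 0 0 0 0" --pt "-1 0.0053 0.0535 0 0 0 0" --pt "-1 0.0053 0.0535 0 0 0 0" --pt "-1 0.0053 0.0535 0 0 0 0" --pt "-1 0.001 0 0 0 0 0" --pt "-1 0.002 0 0 0 0 0" --pt "-1 0.002 0 0 0 0 0" --pt "-1 0.002 0 0 0 0 0"

```text
time_s: 26.52
tcp_pos: [0.586, 0.0482, 0.0312]
eef_rot: [179.8, -0.0, -95.5]
contact_force: [-13.3, 5.9, 8.9]
gripper_width: 0.0006
gripper_force: 7.5
```

```bash
python3 look.py
```

```text
t 26.525 tcp bay [-71.   83.1] F [-13.3   5.9   8.9]
side yaw -0.003 front mid x mm 40.3 short 4.7 n 18 y range [-98.7  97.7] boss [ 4.4 -4.3]
top yaw 0.612 front mid x mm 4.1 short 40.9 n 2 y range [-101.6   28.2] boss [ 5.3 -0.7]
```

move_arm --pt "-1 0.001 0 0.0015 0 0 0" --pt "-1 0.0015 0 0.0015 0 0 0" --pt "-1 0.001 0 0 0 0 0" --pt "-1 0 0 0 0 0 0"

```text
time_s: 27.12
tcp_pos: [0.586, 0.0473, 0.0325]
eef_rot: [179.4, -0.1, -95.5]
contact_force: [-15.0, 4.9, 1.7]
gripper_width: 0.0003
gripper_force: 7.5
```

move_arm --pt "-1 0.001 0 0.0003 0 0 0" --pt "-1 0.0012 0 0.0003 0 0 0" --pt "-1 0 0 0 0 0 0" --pt "-1 0 0 0 0 0 0"

```text
time_s: 27.62
tcp_pos: [0.586, 0.0473, 0.0325]
eef_rot: [179.2, -0.2, -95.6]
contact_force: [-20.3, 8.2, 5.0]
gripper_width: 0.0007
gripper_force: 10.9
```

```bash
python3 look.py
```

```text
t 27.625 tcp bay [-71.   82.1] F [-20.3   8.2   5. ]
side yaw -0.004 front mid x mm 40.4 short 4.6 n 18 y range [-98.6  97.8] boss [ 4.8 -3.3]
top yaw -0.02 front mid x mm 40.4 short 4.6 n 13 y range [-101.6   30. ] boss [ 5.4 -0.9]
```

move_arm --pt "-1 -0.005 0 0 0 0 0" --pt "-1 -0.006 0 0 0 0 0" --pt "-1 -0.02 0.002 0 0 0 0" --pt "-1 -0.01 0 0.055 0 0 0" --pt "-1 0 0 0.05 0 0 0" --pt "-1 -0.0033 0.045 0 0 0 0" --pt "-1 -0.0033 0.045 0 0 0 0" --pt "-1 -0.0033 0.045 0 0 0 0" --pt "-1 0 0 0 0 0 0"

```text
time_s: 28.85
tcp_pos: [0.5438, 0.1886, 0.1407]
eef_rot: [-179.9, 0.1, -95.2]
contact_force: [-0.6, -0.0, -0.1]
gripper_width: 0.0005
gripper_force: 0.0
```

```bash
python3 look.py; python3 - <<'E'
from plant import vision
from h import *
a=vision.capture('side'); b=vision.capture('top'); pickle.dump(dict(side=a,top=b),open('c1.pkl','wb'))
f=lambda c,x0,y0:cv2.convertScaleAbs(cv2.resize(c['img'][y0:y0+150,x0:x0+100,::-1],None,fx=4,fy=4,interpolation=cv2.INTER_CUBIC),alpha=1.5)
cv2.imwrite('pics/home.png',np.hstack([f(a,310,175),cv2.resize(f(b,0,0)*0+255,(1,600))[:,:0],cv2.convertScaleAbs(cv2.resize(b['img'][140:290,280:380,::-1],(400,600),interpolation=cv2.INTER_CUBIC),alpha=1.5)]))
E
```

```text
t 28.85 tcp bay [-127.1  218.5] F [-0.6 -0.  -0.1]
side yaw 0.001 front mid x mm 40.1 short 4.9 n 18 y range [-98.4  99.6] boss [ 4.5 -3.7]
top yaw -0.001 front mid x mm 39.7 short 5.3 n 18 y range [-101.1   95.1] boss [ 5.2 -0.4]
```

View pics/home.png

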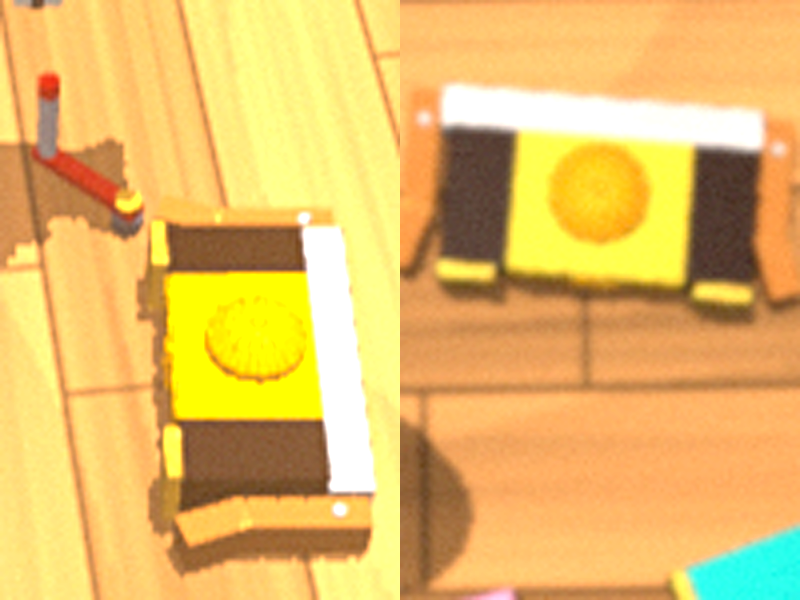

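The picture shows the block flush against the white rail at (600,110), square in the bay, with the boss upright in the middle. The bar is still at its start, with the peg top at (48,85). Next I swing the bar: first push the peg along bay -y.

move_arm --pt "-1 0 0 -0.05 0 0 0" --pt "-1 0 0 -0.045 0 0 0" --pt "-1 0 -0.003 0 0 0 0" --pt "-1 -0.0005 -0.004 0 0 0 0" --pt "-1 -0.0005 -0.004 0 0 0 0" --pt "-1 -0.0005 -0.003 0 0 0 0" --pt "-1 -0.001 -0.004 0 0 0 0" --pt "-1 -0.0015 -0.006 0 0 0 0" --pt "-1 -0.0015 -0.006 0 0 0 0"

```text
time_s: 30.18
tcp_pos: [0.5376, 0.1583, 0.0472]
eef_rot: [-179.9, 0.2, -95.3]
contact_force: [-12.9, 12.4, 5.0]
gripper_width: 0.0008
gripper_force: 7.7
```

```bash
python3 - <<'E'
from plant import vision
from h import *
a=vision.capture('side'); b=vision.capture('top'); pickle.dump(dict(side=a,top=b),open('c2.pkl','wb'))
f=lambda c,x0,y0:cv2.convertScaleAbs(cv2.resize(c['img'][y0:y0+100,x0:x0+66,::-1],(396,600),interpolation=cv2.INTER_CUBIC),alpha=1.5)
cv2.imwrite('pics/peg1.png',np.hstack([f(a,285,150),f(b,225,180)]))
E
```

```text
(no output)
```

View pics/peg1.png

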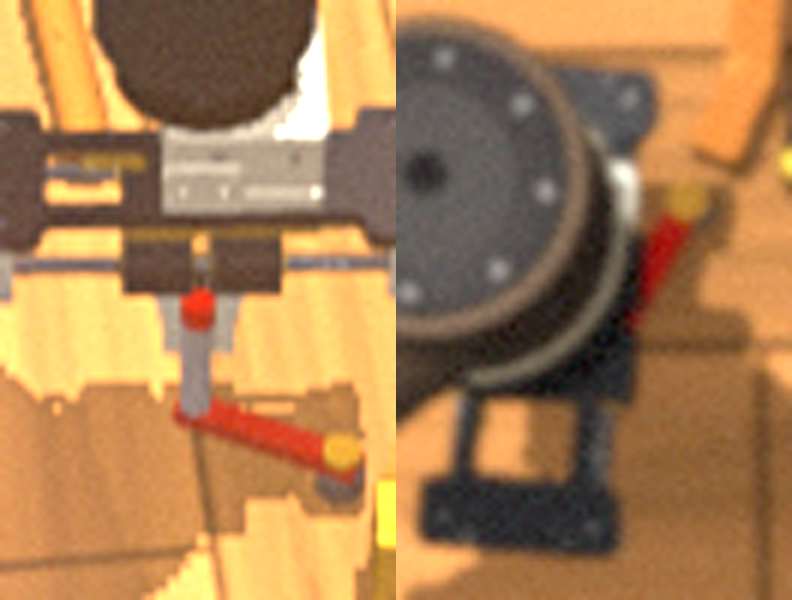

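The peg has moved and sits in the groove between the two shut fingers, peg top at (198,308) in the left half. I'll follow the arc with a little relief towards -x.

move_arm --pt "-1 -0.0042 -0.004 0 0 0 0" --pt "-1 -0.0038 -0.005 0 0 0 0" --pt "-1 -0.0035 -0.005 0 0 0 0" --pt "-1 -0.0014 -0.006 0 0 0 0" --pt "-1 -0.0014 -0.006 0 0 0 0" --pt "-1 -0.0014 -0.006 0 0 0 0"

```text
time_s: 31.02
tcp_pos: [0.5222, 0.124, 0.0454]
eef_rot: [-180.0, 0.0, -95.3]
contact_force: [3.1, 2.8, 0.4]
gripper_width: 0.0002
gripper_force: 1.8
```

move_arm --pt "-1 0.001 -0.006 0 0 0 0" --pt "-1 0.001 -0.006 0 0 0 0" --pt "-1 0.001 -0.0063 0 0 0 0" --pt "-1 0.0018 -0.006 0 0 0 0" --pt "-1 0.0018 -0.006 0 0 0 0" --pt "-1 0.0018 -0.006 0 0 0 0" --pt "-1 0 0 0 0 0 0"

```text
time_s: 31.9
tcp_pos: [0.5307, 0.0874, 0.0452]
eef_rot: [-180.0, -0.0, -95.4]
contact_force: [0.1, -0.6, 0.8]
gripper_width: 0.0004
gripper_force: 0.0
```

```bash
cat > peg.py <<'E'
from plant import vision
from h import *
for n in('side','top'):
    c=vision.capture(n); W=cloud(c); im=c['img'].astype(int)
    m=(im[...,0]>90)&(im[...,1]<60)&(im[...,2]<60)&(W[...,0]>.45)&(W[...,0]<.65)&(W[...,1]>-.02)&(W[...,1]<.25)
    hi=m&(W[...,2]>.07)&(W[...,2]<.11)
    for nm,q in (('peg',hi),('bar',m&(W[...,2]<.04))):
        if q.sum()>2:
            b=np.array([tobay(x) for x in W[q]]); mid=(b.min(0)+b.max(0))/2; pv=mid-[-.066,.137]
            print(n,nm,q.sum(),(mid*1e3).round(1),'ang',np.degrees(np.arctan2(pv[1],pv[0])).round(1)%360-135, (b.min(0)*1e3).round(0),(b.max(0)*1e3).round(0))
E
python3 peg.py
```

```text
side peg 36 [-125.    98.9] ang 77.9 [-131.   90.] [-118.  107.]
side bar 122 [-95.9 114.9] ang 81.4 [-133.   89.] [-59. 141.]
top bar 4 [-112.5   46.6] ang 107.80000000000001 [-162.   32.] [-64.  61.]
```

move_arm --pt "-1 0.001 0.008 0 0 0 0" --pt "-1 -0.0125 0.001 0 0 0 0" --pt "-1 -0.0125 0.001 0 0 0 0" --pt "-1 -0.0015 -0.014 0 0 0 0" --pt "-1 -0.0015 -0.014 0 0 0 0" --pt "-1 0.003 -0.0005 0 0 0 0" --pt "-1 0.004 -0.0005 0 0 0 0" --pt "-1 0.0033 -0.006 0 0 0 0" --pt "-1 0.0033 -0.006 0 0 0 0" --pt "-1 0.0046 -0.0043 0 0 0 0" --pt "-1 0.0046 -0.0043 0 0 0 0" --pt "-1 0.0046 -0.0043 0 0 0 0" --pt "-1 0 0 0 0 0 0"

```text
time_s: 33.62
tcp_pos: [0.5292, 0.0426, 0.0445]
eef_rot: [179.8, -0.1, -95.4]
contact_force: [-5.3, -2.9, 2.4]
gripper_width: 0.0008
gripper_force: 2.4
```

```bash
python3 peg.py; python3 look.py
```

```text
side bar 82 [-85.9 100. ] ang 106.69999999999999 [-107.   67.] [-65. 133.]
t 33.725 tcp bay [-127.   72.] F [-4.6 -2.8  1.3]
side yaw -0.003 front mid x mm 40.7 short 4.3 n 18 y range [-99.   99.3] boss [ 4.3 -3.1]
top yaw -0.012 front mid x mm 40.2 short 4.8 n 18 y range [-101.5   92.9] boss [ 6.6 -1.3]
```

move_arm --pt "-1 0.0049 -0.0016 0 0 0 0" --pt "-1 0.0049 -0.0016 0 0 0 0" --pt "-1 0.0049 -0.0016 0 0 0 0" --pt "-1 0.0049 -0.0015 0 0 0 0" --pt "-1 0.0049 -0.0012 0 0 0 0" --pt "-1 0.0045 -0.0008 0 0 0 0" --pt "-1 0.003 -0.0003 0 0 0 0" --pt "-1 0.0025 -0.0003 0 0 0 0" --pt "-1 0.0025 -0.0003 0 0 0 0"

```text
time_s: 34.95
tcp_pos: [0.5629, 0.034, 0.044]
eef_rot: [179.5, -0.1, -95.4]
contact_force: [-24.0, 6.5, 14.3]
gripper_width: 0.0006
gripper_force: 13.5
```

```bash
python3 peg.py; python3 look.py
```

```text
side bar 10 [-65.7  62.2] ang 135.2 [-71.  60.] [-60.  65.]
t 35.05 tcp bay [-92.8  66.7] F [-19.6   2.9  10.8]
side yaw -0.007 front mid x mm 40.3 short 4.7 n 18 y range [-99.1  97.2] boss [ 1.6 -0.4]
top yaw 0.358 front mid x mm 19.7 short 25.3 n 1 y range [-101.9    5.2] boss [ 7.  -6.7]look.py:17: RankWarning: Polyfit may be poorly conditioned
  vx,vy,x0,y0=cv2.fitLine(pts.astype(np.float32),cv2.DIST_HUBER,0,1e-4,1e-4).ravel(); k=[vy/vx,y0-x0*vy/vx]; g=abs(pts[:,1]-k[0]*pts[:,0]-k[1])<.003; k=np.polyfit(pts[g,0],pts[g,1],1)
```

move_arm --pt "-1 -0.005 0.0005 0 0 0 0" --pt "-1 -0.006 0.0005 0 0 0 0" --pt "-1 -0.02 0.002 0 0 0 0" --pt "-1 -0.02 0 0.05 0 0 0" --pt "-1 -0.02 -0.05 0.03 0 0 0" --pt "-1 -0.02 -0.055 0 0 0 0" --pt "-1 0 -0.06 0 0 0 0" --pt "-1 0 -0.06 0 0 0 0" --pt "-1 0 -0.06 0 0 0 0" --pt "-1 0 0 0 0 0 0"

```text
time_s: 36.4
tcp_pos: [0.477, -0.2508, 0.1252]
eef_rot: [-179.9, -0.0, -95.6]
contact_force: [0.0, 1.0, 0.6]
gripper_width: 0.0004
gripper_force: 0.0
```

```bash
python3 peg.py; python3 look.py; python3 - <<'E'
from plant import vision
from h import *
a=vision.capture('side'); b=vision.capture('top')
f=lambda c,x0,y0:cv2.convertScaleAbs(cv2.resize(c['img'][y0:y0+150,x0:x0+100,::-1],(400,600),interpolation=cv2.INTER_CUBIC),alpha=1.5)
cv2.imwrite('pics/end.png',np.hstack([f(a,310,175),f(b,260,140)]))
E
```

```text
side peg 10 [-62.8  66.6] ang 137.60000000000002 [-64.  63.] [-61.  70.]
side bar 11 [-66.7  65.1] ang 134.39999999999998 [-73.  62.] [-60.  68.]
top peg 25 [-67.3  65.4] ang 133.89999999999998 [-73.  58.] [-62.  73.]
top bar 163 [-44.2  93.1] ang 161.39999999999998 [-73.  55.] [-16. 131.]
t 36.5 tcp bay [-150.  -222.4] F [-0.2  0.5  0.6]
side yaw -0.001 front mid x mm 40.5 short 4.5 n 18 y range [-97.6  99.8] boss [ 4.4 -4.4]
top yaw 0.021 front mid x mm 41.0 short 4.0 n 8 y range [15.4 96. ] boss [ 7.7 -0.7]
```

View pics/end.png

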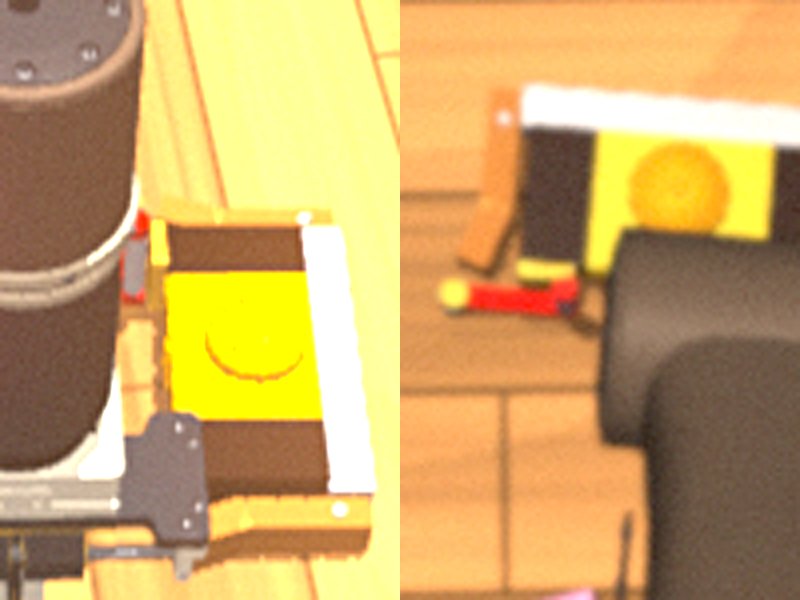

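The left half of the picture shows the red bar upright against the rear of the left plate, at about (135,260). The right half shows it running from its pivot at (455,293) to the peg at (568,292), behind the left plate. The bar measures about 134–135 degrees and met its stop firmly. The block is home, the boss is still in place and the arm is clear.

```bash
python3 -c "
from plant import workorder; print(workorder.close_job())"
```

```text
the job is handed in; nothing more can be done
None
```

The job is handed in at about 36.5 s. The block is home and pressed to about 20 N on each plate, the boss is still on top, and the red bar is swung to its stop behind the left plate (about 134–135° in the camera). The arm is clear, and the hammer, jar and copper sleeve were left alone; forces were read only at the end of each move, highest on the block about 22–23 N.

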